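# Knock the locking pins of two fruit crates home with a mallet

## Robot

A 6-joint arm with a two-finger parallel gripper is mounted at the origin on the work surface. World frame = base frame: x ahead of the robot, y to its left, z up, the work surface at z = 0. Lengths are in m, angles in rad, forces in N, time in s.
With the tool pointing down it reaches from about 0.375 to 0.975 m from the base axis. Payload 3.8 kg.
Tool frame: the origin (TCP) lies at the very end of the fingers, on their centre line; the grasp point (between the pads) lies 19 mm behind it; z points along the fingers, y is the direction in which the jaws open and shut (so a half turn about z gives the same grasp; the last joint's range is limited). The gripper opens to 85 mm and grips with 20 to 120 N. Pads are 22 mm wide; open, the fingers measure 114 mm over their backs; the gripper's body (76 mm by 85 mm) begins 54 mm behind the grasp point. The pads swing forward as they close: fully open they stand 13 mm farther back than shut.
Start: joints at [-0.037, 0.264, 1.604, -0, 1.274, -0.037], TCP at [0.675, -0, 0.231] pointing down, gripper open.
Joint ranges: [-2.63, 2.63], [-0.94, 2.18], [0.31, 2.57], [-1.31, 4.45], [0, 2.66], [-2.55, 2.55]. Speed limits (rad/s): [2.57, 2.57, 3.14, 3.14, 3.14, 3.14].

## Interface

Orientations are given as a rotation vector (axis times angle).
In Python, from workcell import read_state, read_camera, camera_info, finish_job gives the robot as it stands. The module is installed in compiled form; this text tells all that it offers.
- The arm moves only by the tool play_rows, never from a script. Its argument "motion" is a list of rows, each a list of 5 numbers: the shift along the tool's x, y, z in units of 1000 mm (1.0 is 1000 mm), then the turn about the tool's z in units of 2 pi rad (1.0 is 2 pi rad), then the finger opening in mm, from 0 to 85.4. A call has 1 to 5 rows; each row shifts and turns the commanded pose from where the row before left it, along the tool's axes as they then stand; what a row does not reach is not made up. A row lasts 1/8 s, in which the tool goes at most 62.5 mm and 10.7 degrees, less where a joint would pass 70% of its speed; a pose out of reach is approached as far as the arm can. A call with a number of a shift or a turn outside -1 to 1 is refused whole. A call with a gripper value outside its range is refused whole. The fingers move at their own pace and stop on an object; "squeeze" is the grip in N (left out, the last holds). Time passes only in rows, so rows that do not move let the fingers close. It gives the time, the measured TCP pose, the force and the opening at its end, in the units of the state.
- read_state(): the state, without advancing time (a new reading comes with each control period).
- read_camera(name): name is "scene" or "side" or "wrist"; returns the picture (384x512x3 uint8, red, green, blue); there is no depth.
- camera_info(name): a dict with "intrinsics" (3x3 intrinsics, pixels), "pose" (4x4, takes a point from camera to world coordinates). Camera axes: x right, y down, z forward; pixel columns grow to the right and rows downward; lengths in m; the calibration is good to about 2 mm. A picture is of the moment at which its call begins: read the wrist's pose just before it. camera_info takes no time and is no camera call; for the wrist camera it gives the pose at the moment of the call.
- finish_job(): hands the job in, once; it reports no verdict.
The state is a dict: "time": time; "q": joint angles; "joint_vel": joint speeds; "joint_torque": joint torques, N m; "tool_pos": TCP position; "tcp_rot": TCP orientation; "wrist_force": force on the tool from outside, world axes, zero at the start; "torque": the same for the moment, N m; "width": opening from 0.0 (shut) to 1.0 (fully open).
Only numpy, scipy, OpenCV 4.12 (cv2) and the standard library are available. Lean on these libraries where they do the work, as an engineer would, in place of code of your own. Each camera call takes 0.05 s, during which the arm holds its last target. There are 200 camera calls.

## Task

Pick up the mallet by its handle and knock the locking pin of each of the two crates fully home, using only the mallet and hitting each pin squarely, along the pin's own axis (one pin is upright, the other slants). Then stand the mallet upright on its head on the plywood board it came from and let go. Do not shift or tip the bottle, the carton, the can and the jar standing around.

Things in the scene. Friction and masses are not known exactly. Their poses are not given: they have to be found in the camera images.
- mallet_head (a point): centre of the head of the mallet: a black rubber cylinder 44 mm across and 80 mm high that stands on one of its two flat faces on the board, the other face up (either face may strike). Own z runs up along the head's axis. From half-way up the head a pale wooden handle runs level along own -x; its far end is 153 mm from this point, its section is 20 mm wide and 26 mm high. About 320 g, most of it in the head; it stands by itself
- board: fixed square plywood board 160 x 160 x 12 mm flat on the table, origin at the centre of its underside; the mallet starts on it
- crate_a: fixed small wooden fruit crate (slatted, 150 mm wide, 246 mm deep) full of oranges, with a dark wooden lug block on its near side. Origin on the table below the pin; upright block 50 mm (x) x 60 mm (y), flat top 80 mm above the table; z up, own +x from the lug towards the crate. The crate fills x from 57 to 305 mm, y within 75 mm either side, and with its contents is up to 155 mm high
- crate_b: fixed small wooden fruit crate (slatted, 150 mm wide, 246 mm deep) full of jars, with a dark wooden lug block on its near side. Origin on the table below the centre of the block's top face; the block (50 x 60 mm in section) leans 0.52 rad (30 degrees) towards own -x, the centre of its sloping top face 80 mm above the table; z up, own +x from the lug towards the crate. The crate fills x from 57 to 305 mm, y within 75 mm either side, and with its contents is up to 132 mm high
- pin_a_top (a point): centre of the top of the upright pin: a flat round wooden head 24 mm across and 9 mm thick on a 14 mm shank that stands out of the lug of the crate of oranges. Own z points up out of the lug, along the pin
- pin_b_top (a point): the same on the slanting pin, in the lug of the crate of jars. Own z points out of the lug along the pin, 0.52 rad (30 degrees) from vertical, leaning to the crate's own -x
- pin_a (a joint): travel of the upright pin, m: 0 raised, 0.026 fully home (its head seated on the lug). It starts somewhere from 0 to 0.008. A light spring (100 N/m) pushes it up but 8 N of friction keeps it where it is left; about 11 N drives it home slowly, some 3 N more in a quick blow
- pin_b (a joint): travel of the slanting pin, along its axis; values, spring and friction as for pin_a
- mallet: the whole mallet; origin at the centre of the head's lower face, axes as point mallet_head
- bottle_mid (a point): loose water bottle, 62 mm across, 190 mm high; the point is half-way up. A bystander
- carton_mid (a point): loose plain pale drinks carton, 55 x 55 mm and 150 mm high with its small screw cap, upright; the point is half-way up. A bystander
- can_mid (a point): loose food can, 66 mm across, 100 mm high; half-way up. A bystander
- jar_mid (a point): loose jar with a white lid, 62 mm across, 100 mm high; half-way up. A bystander
Things that resemble listed ones, but are neither listed nor needed, are in the scene too. Of the things that look like the board, the middle-sized one is meant.

How it is judged:
On the way, in this order (a step that is already met when the one before it is completed fails the run):
1. the mallet is picked up off the board (height (world z) of mallet_head above 0.09 m), for 0.1 s.
2. a first pin, either one, is knocked home by the mallet (((value of joint pin_a above 0.023 m and contact force between mallet and pin_a above 0.3 N) or (value of joint pin_b above 0.023 m and contact force between mallet and pin_b above 0.3 N))).
3. the other pin is knocked home by the mallet too (value of joint each of pin_a, pin_b above 0.023 m and (contact force between mallet and pin_a above 0.3 N or contact force between mallet and pin_b above 0.3 N)).
At the end, for the whole second after the job is handed in: both pins are within 3 mm of fully home; the mallet stands still and upright (within 7 degrees) on its head on the board, its head's centre within 85 mm of the board's centre; bottle, carton, can and jar stand upright within 30 mm of where they began (value of joint each of pin_a, pin_b above 0.023 m and angle between mallet_head's own z axis and vertical below 0.12 rad and horizontal distance between mallet_head and board below 0.085 m and height (world z) of mallet_head between 0.046 and 0.058 m and linear speed of mallet below 0.02 m/s and distance of each of bottle_mid, carton_mid, can_mid, jar_mid from where it was at the start of the episode below 0.03 m and angle between each of bottle_mid, carton_mid, can_mid, jar_mid's own z axis and vertical below 0.2 rad); the robot touches nothing.
It fails at once if a pin is pushed by the hand or the arm (contact force between any of the fingers, the arm and pin_a above 1 N or contact force between any of the fingers, the arm and pin_b above 1 N).
It fails at once if the mallet hits a pin more than 20 degrees askew ((contact force between mallet and pin_a above 2 N and angle between the z axis of mallet_head and the z axis of pin_a_top, either way round above 0.35 rad) or (contact force between mallet and pin_b above 2 N and angle between the z axis of mallet_head and the z axis of pin_b_top, either way round above 0.35 rad)).
It fails at once if a bystander is shifted by more than 30 mm or tipped (distance of any of bottle_mid, carton_mid, can_mid, jar_mid from where it was at the start of the episode above 0.03 m or angle between any of bottle_mid, carton_mid, can_mid, jar_mid's own z axis and vertical above 0.3 rad).
It also fails if it takes over 61 s, if anything falls off the work surface, if the arm or the gripper's body presses on something with over 40 N, if the wrist force passes 120 N, or if a joint passes its speed limit or range.

## Working session

There is one attempt and no reset: what is moved stays moved. The work goes in short steps, Python scripts to look and compute and a tool call to move; the robot and the scene stay as the last step left them, time stands still between calls to the robot, and variables do not carry over. Pictures are saved under pics/ and viewed, about 8 in all and at most 12, crops included, and the job is handed in when it is done.

Besides the shell and the picture viewer there is one more tool, called after "Emit:" as name([rows], argument=value, ...), one row to a line, values as JSON. play_rows: Moves the arm, as the interface text tells. Shifts and turns lie within -1 to 1; 1 stands for 1000 mm of shift or 2 pi rad of turn. Its arguments: {"type":"object","properties":{"motion":{"type":"array","items":{"type":"array","items":{"type":"number"}}},"squeeze":{"type":"number"}},"required":["motion"]}

```bash
mkdir -p pics
python3 - <<'E'
from workcell import *
import cv2,numpy as np
np.set_printoptions(precision=4,suppress=True)
for n in("scene","side","wrist"):
    i=camera_info(n);print(n,i["intrinsics"],i["pose"])
    cv2.imwrite(f"pics/{n}0.png",read_camera(n)[:,:,::-1])
print(read_state())
E
```

```text
scene [[381.9156   0.     249.4345]
 [  0.     381.9156 190.943 ]
 [  0.       0.       1.    ]] [[-0.2349  0.5899 -0.7725  1.3572]
 [ 0.9719  0.1287 -0.1973  0.1952]
 [-0.017  -0.7971 -0.6035  0.6679]
 [ 0.      0.      0.      1.    ]]
side [[425.5019   0.     256.2737]
 [  0.     425.5019 189.3033]
 [  0.       0.       1.    ]] [[ 0.9635 -0.2013  0.1767  0.3475]
 [-0.2678 -0.7411  0.6157 -0.7746]
 [ 0.007  -0.6405 -0.7679  1.0611]
 [ 0.      0.      0.      1.    ]]
wrist [[318.4917   0.     259.054 ]
 [  0.     318.4917 192.5196]
 [  0.       0.       1.    ]] [[ 1.      0.0022 -0.0023  0.6749]
 [ 0.0015 -0.9598 -0.2806  0.0736]
 [-0.0028  0.2806 -0.9598  0.3735]
 [ 0.      0.      0.      1.    ]]
{'time': 0.15, 'q': array([-0.0369,  0.2645,  1.6051,  0.    ,  1.2737, -0.0369]), 'joint_vel': array([-0.0004, -0.0034, -0.0049, -0.    , -0.0007, -0.001 ]), 'joint_torque': array([ -0.0004, -51.5906, -36.7959,  -0.0002,   0.0081,   0.    ]), 'tool_pos': array([0.6744, 0.    , 0.2303]), 'tcp_rot': array([-2.2205, -2.2206,  0.0018]), 'wrist_force': array([-0.4602,  0.0694, -0.5763]), 'torque': array([-0.0224,  0.0255, -0.0203]), 'width': 0.9957152399197503}
```

View pics/scene0.png

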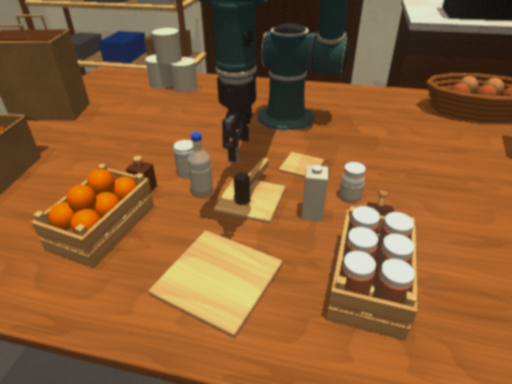

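View pics/side0.png

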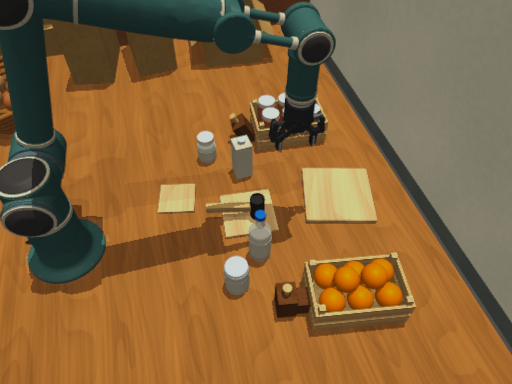

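Scene picture: three plywood boards, the small one at (300,163), the middle-sized one with the mallet at (252,197), and the large one at (217,280). Black mallet head (242,188), pin A lug (140,170), pin B lug (382,203). The bystanders are the bottle (200,170), can (184,158), carton (315,193) and jar (352,182). In the side view the mallet head is at (257,203) with its handle running left to (207,208), pin A at (288,290) and pin B at (236,120).

Run:
```python
import cv2,numpy as np
s=cv2.imread("pics/scene0.png");d=cv2.imread("pics/side0.png")
r=lambda im,x,y,w,h,k:cv2.resize(im[y:y+h,x:x+w],None,fx=k,fy=k,interpolation=cv2.INTER_CUBIC)
a=np.hstack([r(d,200,170,100,75,4),r(s,205,150,100,75,4)])
b=np.hstack([r(d,260,270,60,50,4.4),r(d,215,100,60,50,4.4),]) 
c=np.hstack([r(s,115,145,60,50,4.4)[:, :],r(s,355,180,60,50,4.4)])
bb=np.hstack([b,c]);bb=cv2.resize(bb,(800,int(bb.shape[0]*800/bb.shape[1])))
cv2.imwrite("pics/crop1.png",np.vstack([a,bb]))
print(a.shape,bb.shape)
```

```text
(300, 800, 3) (166, 800, 3)
```

View pics/crop1.png

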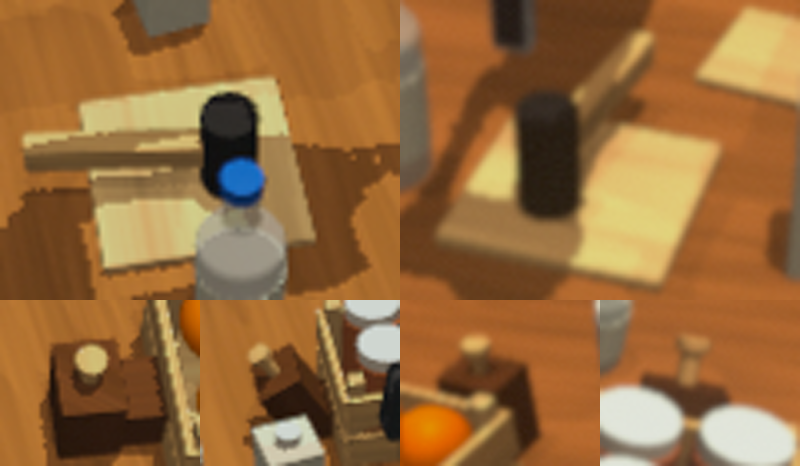

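View pics/wrist0.png

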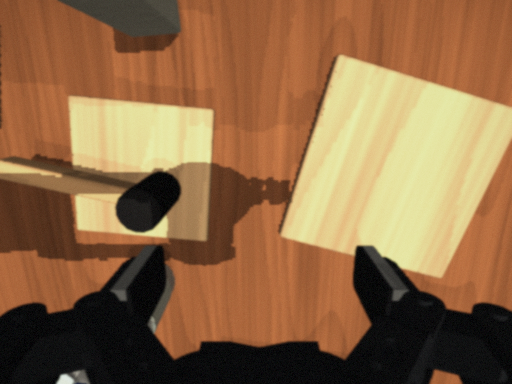

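Crops confirm the choice: mallet on the middle board, and pin heads at side (287,287) and (232,118), and scene (138,157) and (383,193). The wrist view also shows the mallet head at (149,200) with its handle to the left.

```bash
cat > h.py <<'E'
from workcell import *
import cv2,numpy as np
np.set_printoptions(precision=4,suppress=True)
def ray(n,p,I=None):
    i=I or camera_info(n);T=i["pose"];d=T[:3,:3]@np.linalg.inv(i["intrinsics"])@[p[0],p[1],1.]
    return T[:3,3],d/np.linalg.norm(d)
def tri(*obs):
    A=np.zeros((3,3));b=np.zeros(3);R=[ray(*o) for o in obs]
    for c,d in R:
        M=np.eye(3)-np.outer(d,d);A+=M;b+=M@c
    x=np.linalg.solve(A,b);return x,max(np.linalg.norm((np.eye(3)-np.outer(d,d))@(x-c)) for c,d in R)
def plane(n,p,z,I=None):
    c,d=ray(n,p,I);return c+d*(z-c[2])/d[2]
def proj(n,X,I=None):
    i=I or camera_info(n);T=i["pose"];q=i["intrinsics"]@(T[:3,:3].T@(np.array(X,float)-T[:3,3]));return q[:2]/q[2]
E
python3 - <<'E'
from h import *
for k,a,b in[("pinA",(137.8,157.3),(287.3,287.1)),("pinB",(382.9,192.9),(232.4,118)),("head",(242,175.8),(257.2,198)),("tail",(266.2,160),(206.5,205.5)),
 ("bottlecap",(196.5,135),(260.5,213)),("carton",(317,167),(241,139)),("jar",(354,167),(206,136)),("can",(184,145),(236,264)),
 ]:
    print(k,*tri(("scene",a),("side",b)))
# board corners (wrist) z=.012
for p in[(69,96),(214,110),(206,241),(76,230)]: print("board",plane("wrist",p,.012))
print("head top wrist",plane("wrist",(164,185),.092),"handle",plane("wrist",(0,168),.065),plane("wrist",(120,184),.065))
# crates corners on table
for n,p in[("side",(319,328)),("side",(306,266)),("side",(401,259)),("side",(411,320)),("side",(272,149)),("scene",(330,312)),("scene",(408,330)),("scene",(93,265)),("scene",(44,240))]: print(n,p,plane(n,p,0))
for n,p in[("side",(250,101)),("side",(260,145)),("side",(305,262)),("side",(402,257)),("side",(313,316))]: print("rim",n,p,plane(n,p,.1))
E
```

```text
pinA [ 0.556  -0.3289  0.1067] 0.0015351887225241744
pinB [0.574  0.3252 0.1012] 0.0024920445231018987
head [ 0.5632 -0.0286  0.0927] 0.0019419135992101626
tail [0.4186 0.0085 0.0578] 0.0002246428509120357
bottlecap [ 0.5378 -0.1528  0.1874] 7.625998773826407e-05
carton [0.5657 0.1639 0.15  ] 0.0002848415219889228
jar [0.4703 0.2569 0.1014] 0.00017111450305816065
can [ 0.4521 -0.2313  0.0997] 0.0008538979092578146
board [0.4672 0.0769 0.012 ]
board [0.6245 0.0624 0.012 ]
board [ 0.6086 -0.0948  0.012 ]
board [ 0.4497 -0.0805  0.012 ]
head top wrist [ 0.5873 -0.0017  0.092 ] handle [0.418  0.0081 0.065 ] [ 0.5349 -0.008   0.065 ]
side (319, 328) [ 0.6227 -0.4106  0.    ]
side (306, 266) [ 0.6516 -0.2325  0.    ]
side (401, 259) [ 0.9221 -0.283   0.    ]
side (411, 320) [ 0.8605 -0.454   0.    ]
side (272, 149) [0.6947 0.24   0.    ]
scene (330, 312) [0.8639 0.2329 0.    ]
scene (408, 330) [0.8714 0.3828 0.    ]
scene (93, 265) [ 0.8576 -0.312   0.    ]
scene (44, 240) [ 0.8105 -0.4791  0.    ]
rim side (250, 101) [0.6566 0.3959 0.1   ]
rim side (260, 145) [0.63   0.1719 0.1   ]
rim side (305, 262) [ 0.6245 -0.2719  0.1   ]
rim side (402, 257) [ 0.8733 -0.3246  0.1   ]
rim side (313, 316) [ 0.5935 -0.414   0.1   ]
```

Emit:
play_rows([
  [-0.005, -0.053, 0, 0, 85],
  [-0.005, -0.053, 0, 0, 85],
  [-0.006, -0.053, 0, 0, 85],
  [0, 0, 0, 0.029, 85],
  [0, 0, 0, 0.029, 85],
])

```text
time: 0.78
tool_pos: [0.5148, -0.0161, 0.2311]
tcp_rot: [-2.593, -1.774, 0.0]
wrist_force: [0.8, 0.6, 0.0]
width: 1.002
```

Emit:
play_rows([
  [0, 0, 0, 0.029, 85],
  [0, 0, 0, 0.029, 85],
  [0, 0, 0, 0.029, 85],
  [0, 0, 0, 0.029, 85],
  [0, 0, 0, 0.029, 85],
])

```text
time: 1.4
tool_pos: [0.5157, -0.016, 0.2309]
tcp_rot: [-3.109, -0.453, 0.001]
wrist_force: [-0.4, -0.3, -0.8]
width: 0.991
```

Emit:
play_rows([
  [0, 0, 0, 0.029, 85],
  [0, 0, 0, 0.029, 85],
  [0, 0, 0, 0.029, 85],
  [0, 0, 0, 0, 85],
  [0, 0, 0, 0, 85],
])

```text
time: 2.02
tool_pos: [0.5159, -0.016, 0.2311]
tcp_rot: [3.117, -0.389, -0.0]
wrist_force: [0.7, -0.3, -0.1]
width: 0.996
```

Run:
```python
from h import *
i=camera_info("wrist");w=read_camera("wrist");cv2.imwrite("pics/w1.png",w[:,:,::-1])
s=read_state();R=cv2.Rodrigues(s["tcp_rot"])[0];print(s["tool_pos"],s["time"],R,s["q"])
print(i["pose"])
np.save("w1pose.npy",i["pose"])
# predicted pixels
h=np.array([.563,-.0286]);u=np.array([-.968,.249])
print("headtop",proj("wrist",[*h,.092],i),"handle60",proj("wrist",[*(h+.06*u),.065],i),"tail",proj("wrist",[*(h+.153*u),.065],i))
for p in [(306,265)]:
  for q in[(140,175),(150,182)]: print(tri(("scene",q),("side",p)))
print("tcp proj",proj("wrist",s["tool_pos"],i))
```

```text
[ 0.5159 -0.016   0.2312] 2.075 [[ 0.9692 -0.2463 -0.0002]
 [-0.2463 -0.9692  0.    ]
 [-0.0002  0.     -1.    ]] [-0.0792 -0.0384  1.9388  0.      1.2415  1.7405]
[[-0.2443 -0.9303 -0.2735  0.5854]
 [-0.9697  0.2344  0.069  -0.0314]
 [-0.0001  0.2821 -0.9594  0.3745]
 [ 0.      0.      0.      1.    ]]
headtop [262.3109 125.7082] handle60 [261.5841 184.3014] tail [260.9713 266.9207]
(array([ 0.6249, -0.2844,  0.1024]), np.float64(0.0027399601395865472))
(array([ 0.627 , -0.2666,  0.0801]), np.float64(0.0046794173190329285))
tcp proj [263.2692 248.8359]
```

View pics/w1.png

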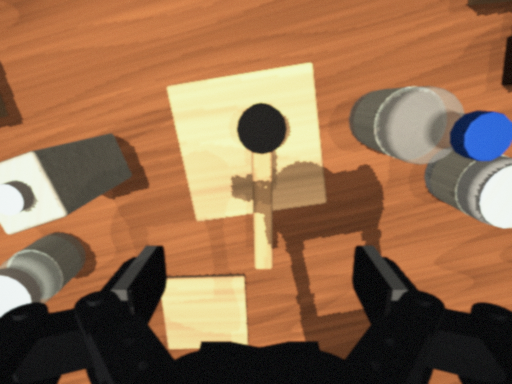

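The wrist view confirms the pick: head at (262,128), handle running straight down the tool axis to (263,267), jaws square to it. Descending and gripping.

Emit:
play_rows([
  [0, 0, 0.05, 0, 85],
  [0, 0, 0.05, 0, 85],
  [0, 0, 0.05, 0, 85],
  [0, 0, 0.049, 0, 85],
  [0, 0, 0, 0, 85],
])

```text
time: 2.7
tool_pos: [0.5114, -0.0157, 0.0282]
tcp_rot: [3.117, -0.392, -0.016]
wrist_force: [-0.4, -0.4, 0.3]
width: 0.992
```

Emit:
play_rows([
  [0, 0, 0, 0, 10],
  [0, 0, 0, 0, 10],
  [0, 0, 0, 0, 10],
  [0, 0, 0, 0, 10],
  [0, 0, 0, 0, 10],
], squeeze=120)

```text
time: 3.32
tool_pos: [0.5173, -0.0162, 0.0341]
tcp_rot: [3.117, -0.393, 0.004]
wrist_force: [-1.6, -0.5, 6.8]
width: 0.211
```

Emit:
play_rows([
  [0, 0, 0, 0, 10],
  [0, 0, -0.05, 0, 10],
  [0, 0, -0.05, 0, 10],
  [0, 0, -0.03, 0, 10],
  [0, 0, 0, 0, 10],
])

```text
time: 3.95
tool_pos: [0.5181, -0.0161, 0.1652]
tcp_rot: [-3.116, 0.394, -0.01]
wrist_force: [0.5, -0.2, -3.0]
width: 0.214
```

Run:
```python
from h import *
# board centre from w1, crate B yaw etc
P=np.load("w1pose.npy");i=camera_info("wrist");I={"intrinsics":i["intrinsics"],"pose":P}
c=[plane("w",p,.012,I) for p in[(167,87),(313,63),(326,201),(197,220)]]
print(np.mean(c,0),[np.linalg.norm(c[k]-c[k-1]) for k in range(4)])
print("head from w1",plane("w",(262,128),.092,I))
w=read_camera("wrist")[:,:,::-1];d=read_camera("side")[:,:,::-1]
s=read_state();print(s["tool_pos"],s["wrist_force"],s["width"])
cv2.imwrite("pics/g1.png",np.hstack([w[:,100:400],cv2.resize(d[130:260,170:320],None,fx=2.95,fy=2.95)[:384]]))
```

```text
[ 0.5369 -0.0093  0.012 ] [np.float64(0.15562357742474658), np.float64(0.15852438804164679), np.float64(0.15531104867800616), np.float64(0.15746444159671444)]
head from w1 [ 0.5612 -0.0279  0.092 ]
[ 0.515  -0.0159  0.1611] [-0.8185  0.7341 -3.4611] 0.21656931921670078
```

View pics/g1.png

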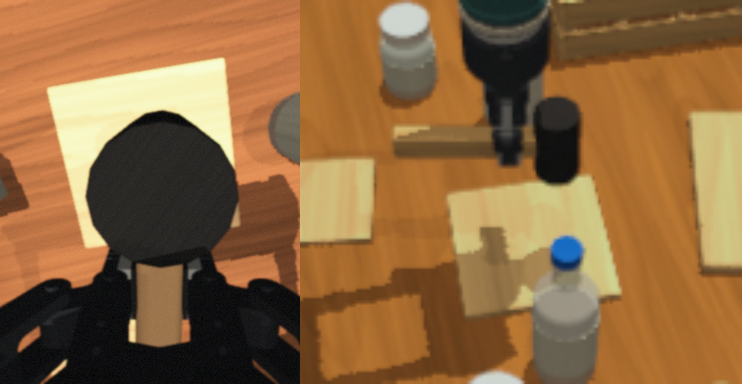

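Emit:
play_rows([
  [0, 0, -0.05, 0, 10],
  [0, 0, -0.05, 0, 10],
  [0.012, 0.049, 0, 0, 10],
  [0.012, 0.049, 0, 0, 10],
  [0.012, 0.049, 0, 0, 10],
])

```text
time: 4.68
tool_pos: [0.5128, -0.168, 0.259]
tcp_rot: [-3.116, 0.392, 0.008]
wrist_force: [1.2, -0.9, -3.4]
width: 0.216
```

Emit:
play_rows([
  [0.012, 0.049, 0, 0, 10],
  [0.012, 0.049, 0, 0, 10],
  [0.012, 0.049, 0, 0, 10],
  [0, 0, 0, 0, 10],
  [0, 0, 0.05, 0, 10],
])

```text
time: 5.3
tool_pos: [0.5147, -0.3205, 0.214]
tcp_rot: [3.114, -0.396, 0.009]
wrist_force: [0.8, 0.1, -1.7]
width: 0.213
```

Emit:
play_rows([
  [0, 0, 0.04, 0, 10],
  [0, 0, 0, 0, 10],
  [0, 0, 0, 0, 10],
])

```text
time: 5.68
tool_pos: [0.5129, -0.3183, 0.1724]
tcp_rot: [-3.117, 0.393, 0.001]
wrist_force: [-0.2, 0.2, -1.7]
width: 0.213
```

Run:
```python
from h import *
s=read_state();p=s["tool_pos"];R=cv2.Rodrigues(s["tcp_rot"])[0];print(p,s["wrist_force"],s["width"],R[:,0],s["q"])
print("head",p+R@[.046,0,-.0185])
d=read_camera("side")[:,:,::-1];sc=read_camera("scene")[:,:,::-1]
cv2.imwrite("pics/a1.png",np.hstack([cv2.resize(d[220:320,220:320],None,fx=4,fy=4),cv2.resize(sc[90:190,90:190],None,fx=4,fy=4)]))
```

```text
[ 0.5129 -0.3183  0.1724] [-0.1964  0.2342 -1.7302] 0.21258212688200143 [ 0.9687 -0.2482 -0.0004] [-0.5967  0.1738  1.8244  0.0001  1.1438  1.2248]
head [ 0.5574 -0.3297  0.1909]
```

View pics/a1.png

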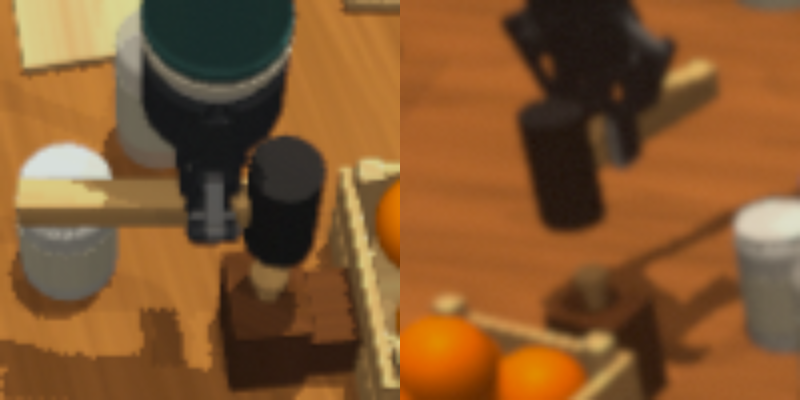

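Both views show the head level and lined up above pin A (side pin (268,275) in the crop, scene (593,285)). Driving it down.

Emit:
play_rows([
  [0, 0, 0.02, 0, 10],
  [0, 0, 0.018, 0, 10],
  [0, 0, 0.006, 0, 10],
  [0, 0, 0.006, 0, 10],
  [0, 0, 0.006, 0, 10],
])

```text
time: 6.4
tool_pos: [0.5121, -0.3184, 0.1171]
tcp_rot: [-3.116, 0.394, 0.002]
wrist_force: [-5.4, 3.0, 7.2]
width: 0.21
```

Emit:
play_rows([
  [0, 0, 0.004, 0, 10],
  [0, 0, 0.003, 0, 10],
  [0, 0, 0, 0, 10],
])

```text
time: 6.78
tool_pos: [0.5122, -0.3185, 0.1111]
tcp_rot: [-3.116, 0.394, 0.001]
wrist_force: [-6.2, 3.2, 9.0]
width: 0.217
```

Emit:
play_rows([
  [0, 0, 0.002, 0, 10],
  [0, 0, 0.002, 0, 10],
  [0, 0, 0, 0, 10],
])

```text
time: 7.15
tool_pos: [0.5121, -0.3186, 0.1108]
tcp_rot: [-3.117, 0.393, 0.001]
wrist_force: [-15.2, 8.3, 28.5]
width: 0.217
```

Emit:
play_rows([
  [0, 0, 0.002, 0, 10],
  [0, 0, 0.002, 0, 10],
  [0, 0, 0, 0, 10],
])

```text
time: 7.52
tool_pos: [0.512, -0.3187, 0.1104]
tcp_rot: [3.117, -0.393, -0.001]
wrist_force: [-24.1, 14.3, 46.0]
width: 0.214
```

Run:
```python
from h import *
s=read_state();p=s["tool_pos"];print(p,s["wrist_force"],s["torque"])
d=read_camera("side")[:,:,::-1]
cv2.imwrite("pics/a2.png",cv2.resize(d[230:320,220:330],None,fx=6,fy=6))
```

```text
[ 0.512  -0.3187  0.1104] [-24.1236  14.2514  45.9907] [2.1634 2.8511 0.2255]
```

View pics/a2.png

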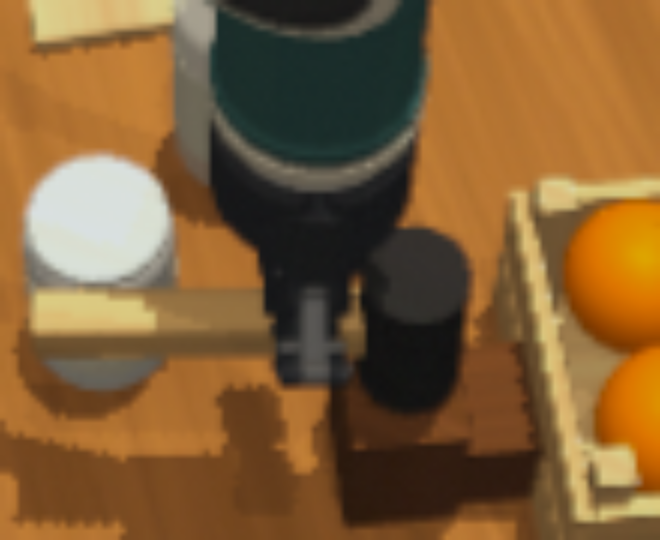

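Pin A is seated: the force rose to 46 N with no further travel, and the picture shows the head down on the lug with the mallet still level. The tool cannot tilt, so for the slanting pin I'll swivel the mallet in the jaws by pressing its tail on crate A's side with a light grip.

Emit:
play_rows([
  [0, 0, -0.05, 0, 10],
  [0, 0, -0.05, 0, 10],
  [0, 0, -0.05, 0, 10],
  [0.044, -0.0265, 0, 0, 10],
  [0.044, -0.0265, 0, 0, 10],
])

```text
time: 8.2
tool_pos: [0.6122, -0.2897, 0.2527]
tcp_rot: [3.116, -0.396, 0.004]
wrist_force: [-0.8, -0.9, -2.8]
width: 0.214
```

Emit:
play_rows([
  [0.044, -0.0265, 0, 0, 10],
  [0.044, -0.0265, 0, 0, 10],
  [0.044, -0.0265, 0, 0, 10],
  [0, 0, 0, -0.0285, 10],
  [0, 0, 0, -0.0285, 10],
])

```text
time: 8.82
tool_pos: [0.7592, -0.2442, 0.2488]
tcp_rot: [-3.136, -0.179, 0.004]
wrist_force: [-0.3, -0.6, -2.5]
width: 0.214
```

Emit:
play_rows([
  [0, 0, 0, -0.0285, 10],
  [0, 0, 0, -0.0285, 10],
  [0, 0, 0, -0.0285, 10],
  [0, 0, 0, -0.0285, 10],
  [0, 0, 0, -0.0285, 10],
])

```text
time: 9.45
tool_pos: [0.7585, -0.2451, 0.2499]
tcp_rot: [-2.75, -1.517, 0.002]
wrist_force: [-0.1, -0.2, -2.1]
width: 0.215
```

Emit:
play_rows([
  [0, 0, 0, -0.0285, 10],
  [0, 0, 0, -0.0285, 10],
  [0, 0, 0, 0, 10],
  [0, 0, 0, 0, 10],
])

```text
time: 9.95
tool_pos: [0.7586, -0.2451, 0.2505]
tcp_rot: [-2.445, -1.972, 0.001]
wrist_force: [0.4, -0.7, -3.7]
width: 0.213
```

```bash
cat >> h.py <<'E'
def tilt(v=None):
    """mallet pitch (tail up +) in tool frame, from centre of dark head blob's top face in wrist cam: print predictions"""
    s=read_state();p=s["tool_pos"];R=cv2.Rodrigues(s["tcp_rot"])[0];i=camera_info("wrist")
    for a in np.radians([-5,0,5,10,15,20,25,30,35,40]):
        c,sn=np.cos(a),np.sin(a)
        def P(x,z): # mallet coords rel. grip: x to head, z up -> world
            return p+R@[x*c+z*sn,0,-.0185-(-x*sn+z*c)]
        print(int(round(np.degrees(a))),"top",proj("wrist",P(.046,.04),i),"far rim",proj("wrist",P(.068,.04),i),"near rim",proj("wrist",P(.024,.04),i))
E
python3 - <<'E'
from h import *
s=read_state();p=s["tool_pos"];R=cv2.Rodrigues(s["tcp_rot"])[0];print(p,s["wrist_force"],R[:,0],s["q"],s["time"])
im=cv2.imread("pics/side0.png");hsv=cv2.cvtColor(im,cv2.COLOR_BGR2HSV)
o=np.array([.556,-.329]);x=np.array([.978,-.21]);y=np.array([.21,.978])
for q in[(326,274),(349,271),(377,270),(333,300),(360,298),(389,295)]:
    P=plane("side",q,.12)[:2]-o;print(q,P@x,P@y)
tilt()
w=read_camera("wrist")[:,:,::-1];cv2.imwrite("pics/w2.png",w)
E
```

```text
[ 0.7586 -0.2451  0.2505] [ 0.4099 -0.7367 -3.6836] [0.2118 0.9773 0.0001] [-0.3437  0.4895  1.2661 -0.0001  1.3868 -0.1302] 9.95
(326, 274) 0.09895136406631251 0.022223358450632356
(349, 271) 0.15752376068004229 0.027300439528745175
(377, 270) 0.22790227164587115 0.026178105437612703
(333, 300) 0.10421976328420655 -0.04701019050024964
(360, 298) 0.16934101358098247 -0.045579425083215705
(389, 295) 0.2403967154622253 -0.041864227250611646
-5 top [259.7051 219.2513] far rim [259.8974 138.9359] near rim [259.5453 285.9912]
0 top [259.715 202.052] far rim [259.8893 121.8413] near rim [259.5633 271.8796]
5 top [259.7206 186.7449] far rim [259.876  108.4144] near rim [259.579  258.0822]
10 top [259.722  173.4409] far rim [259.8585  98.3503] near rim [259.5922 244.833 ]
15 top [259.7196 162.1712] far rim [259.8378  91.2936] near rim [259.6026 232.3357]
20 top [259.714  152.9015] far rim [259.8149  86.8744] near rim [259.6104 220.7573]
25 top [259.7056 145.5483] far rim [259.7903  84.7328] near rim [259.6156 210.2257]
30 top [259.6948 139.9937] far rim [259.7647  84.5343] near rim [259.6182 200.8296]
35 top [259.6821 136.0986] far rim [259.7386  85.9778] near rim [259.6184 192.6207]
40 top [259.6678 133.7137] far rim [259.7123  88.7987] near rim [259.6164 185.618 ]
```

View pics/w2.png

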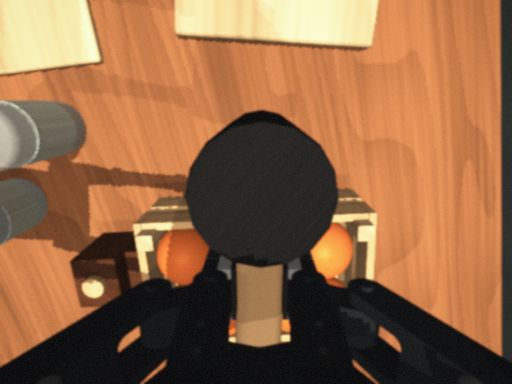

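The view matches a level mallet: the head's near rim is at row 265 at column 260, with 272 predicted for 0°. Loosening the grip and pressing the tail onto the middle orange.

Emit:
play_rows([
  [-0.01, -0.0225, 0, 0, 10],
  [0, 0, 0.045, 0, 10],
  [0, 0, 0.045, 0, 10],
  [0, 0, 0, 0, 10],
  [0, 0, 0, 0, 10],
], squeeze=20)

```text
time: 10.62
tool_pos: [0.7354, -0.2504, 0.1629]
tcp_rot: [2.442, 1.974, 0.001]
wrist_force: [0.6, 0.4, -1.6]
width: 0.215
```

Emit:
play_rows([
  [0, 0, 0.006, 0, 10],
  [0, 0, 0.006, 0, 10],
  [0, 0, 0.006, 0, 10],
  [0, 0, 0, 0, 10],
])

```text
time: 11.12
tool_pos: [0.7367, -0.2507, 0.1451]
tcp_rot: [2.437, 1.974, 0.004]
wrist_force: [3.8, -0.7, 0.7]
width: 0.214
```

```bash
cat >> h.py <<'E'
def rim():
    w=read_camera("wrist").astype(int);s=read_state()
    print(s["tool_pos"],s["wrist_force"],s["width"],s["time"])
    for c in(250,262,272):
        col=w[:,c];b=(col[:,0]<75)&(np.abs(col[:,0]-col[:,2])<25)
        r=np.flatnonzero(np.diff(b.astype(int)));print(c,r)
E
python3 -c "
from h import *
rim()"
```

```text
[ 0.7365 -0.2507  0.1451] [4.3482 0.376  2.2523] 0.21383633205679106 11.175
250 [115 261 346]
262 [113 262 347]
272 [116 260 345]
```

Emit:
play_rows([
  [0, 0, -0.02, 0, 10],
  [0, -0.015, 0, 0, 10],
  [0, 0, 0.008, 0, 10],
  [0, 0, 0.004, 0, 10],
  [0, 0, 0, 0, 10],
])

```text
time: 11.8
tool_pos: [0.7192, -0.2467, 0.1496]
tcp_rot: [-2.441, -1.974, 0.002]
wrist_force: [0.4, -1.4, -2.8]
width: 0.213
```

Emit:
play_rows([
  [0, 0, 0.004, 0, 10],
  [0, 0, 0, 0, 10],
  [0, 0, 0.004, 0, 10],
  [0, 0, 0, 0, 10],
])

```text
time: 12.3
tool_pos: [0.7208, -0.2471, 0.1459]
tcp_rot: [2.441, 1.974, 0.002]
wrist_force: [-1.8, 3.8, 5.8]
width: 0.215
```

```bash
python3 -c "
from h import *
rim()"
```

```text
[ 0.7208 -0.2471  0.1459] [-2.1424  2.2976  4.9288] 0.2171018111073696 12.35
250 [115 260 346]
262 [114 261 347]
272 [116 259 345]
```

Contact is now nearly straight up. Keep pressing.

Emit:
play_rows([
  [0, 0, 0.004, 0, 10],
  [0, 0, 0.004, 0, 10],
  [0, 0, 0.004, 0, 10],
  [0, 0, 0, 0, 10],
])

```text
time: 12.85
tool_pos: [0.7208, -0.2475, 0.1325]
tcp_rot: [2.44, 1.975, 0.001]
wrist_force: [0.1, 0.4, 4.4]
width: 0.216
```

```bash
python3 -c "
from h import *
rim()"
```

```text
[ 0.7208 -0.2475  0.1326] [1.5407 1.2499 4.9431] 0.2176366884939321 12.9
250 [105 243 346]
262 [103 244 347]
272 [106 242 345]
```

Emit:
play_rows([
  [0, 0, 0.004, 0, 10],
  [0, 0, 0.004, 0, 10],
  [0, 0, 0.004, 0, 10],
  [0, 0, 0.004, 0, 10],
  [0, 0, 0.004, 0, 10],
])

```text
time: 13.52
tool_pos: [0.7205, -0.2479, 0.1123]
tcp_rot: [2.441, 1.974, 0.0]
wrist_force: [-0.1, -1.3, 6.0]
width: 0.216
```

```bash
python3 -c "
from h import *
rim()"
```

```text
[ 0.7203 -0.2479  0.1117] [ 1.3442 -0.1923  8.334 ] 0.21459767485445705 13.575
250 [ 95 221 346]
262 [ 94 222 347]
272 [ 96 220 345]
```

Emit:
play_rows([
  [0, 0, 0.004, 0, 10],
  [0, 0, 0.004, 0, 10],
  [0, 0, 0.004, 0, 10],
  [0, 0, 0.004, 0, 10],
  [0, 0, 0, 0, 10],
])

```text
time: 14.2
tool_pos: [0.7199, -0.2471, 0.0952]
tcp_rot: [2.442, 1.976, 0.0]
wrist_force: [-0.1, -0.5, 5.1]
width: 0.215
```

```bash
python3 -c "
from h import *
rim();tilt()"
```

```text
[ 0.7199 -0.2471  0.0952] [-0.4602  0.7936  4.7761] 0.21321289847429029 14.25
250 [ 95 217 345]
262 [ 94 218 347]
272 [ 96 216 345]
-5 top [259.5854 219.3035] far rim [259.764  138.9614] near rim [259.437  286.0613]
0 top [259.5989 202.0966] far rim [259.7631 121.859 ] near rim [259.4559 271.9444]
5 top [259.6082 186.7829] far rim [259.7569 108.4264] near rim [259.4728 258.1417]
10 top [259.6136 173.4733] far rim [259.7462  98.3584] near rim [259.4875 244.8874]
15 top [259.6154 162.1988] far rim [259.7321  91.299 ] near rim [259.4998 232.3852]
20 top [259.6139 152.9253] far rim [259.7153  86.8782] near rim [259.5098 220.8022]
25 top [259.6096 145.569 ] far rim [259.6965  84.7359] near rim [259.5173 210.2664]
30 top [259.6029 140.012 ] far rim [259.6762  84.5372] near rim [259.5224 200.8665]
35 top [259.594  136.1152] far rim [259.655  85.981] near rim [259.5252 192.6543]
40 top [259.5834 133.7291] far rim [259.6332  88.8024] near rim [259.5259 185.6487]
```

Run:
```python
from h import *
sc=read_camera("scene")[:,:,::-1];d=read_camera("side")[:,:,::-1]
cv2.imwrite("pics/t1.png",np.hstack([cv2.resize(sc[130:270,30:200],(486,400)),cv2.resize(d[190:330,290:400],(314,400))]))
```

```text
(no output)
```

View pics/t1.png

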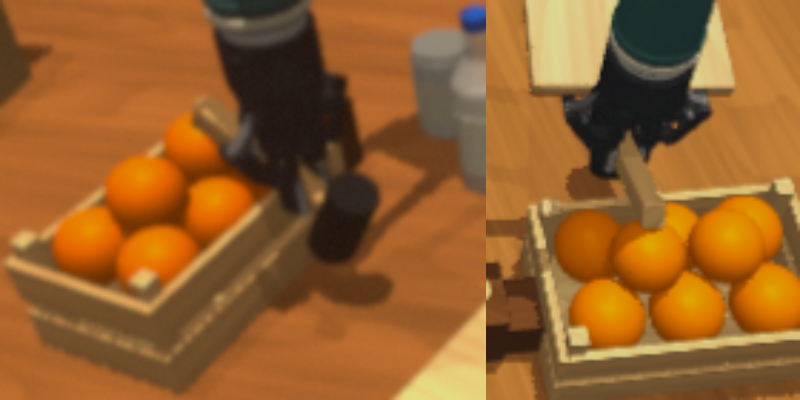

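Run:
```python
from h import *
s=read_state();p=s["tool_pos"];R=cv2.Rodrigues(s["tcp_rot"])[0];u=R[:,0];z=np.array([0,0,1.])
toS=lambda q:(np.array(q)-[30,130])*[486/170,400/140]
toD=lambda q:(np.array(q)-[290,190])*[314/110,400/140]
for sl in(0,.01,.02):
  G=p+[0,0,.0185+sl]
  for a in(15,20,25,30,35):
    c,n=np.cos(np.radians(a)),np.sin(np.radians(a));A=n*u+c*z;X=c*u-n*z
    H=G+.046*X
    print(sl,a,"top",toS(proj("scene",H+.04*A)),"bot",toS(proj("scene",H-.04*A)),"tailtop",toS(proj("scene",G-.107*X+.013*A)),"side tailtop",toD(proj("side",G-.107*X+.013*A)))
```

```text
0 15 top [351.6704 175.5992] bot [347.3132 241.5628] tailtop [200.6756 117.332 ] side tailtop [161.7132 225.8582]
0 20 top [354.8296 181.067 ] bot [343.5817 242.5909] tailtop [201.6284 109.9713] side tailtop [162.5392 216.6747]
0 25 top [357.5715 186.5347] bot [339.5821 243.183 ] tailtop [203.3753 103.0744] side tailtop [163.1234 206.8756]
0 30 top [359.8763 191.9561] bot [335.3449 243.3393] tailtop [205.9203  96.7044] side tailtop [163.4578 196.5521]
0 35 top [361.7289 197.2867] bot [330.9019 243.0626] tailtop [209.2607  90.9226] side tailtop [163.537 185.803]
0.01 15 top [349.5507 165.6391] bot [345.2885 232.6128] tailtop [197.672  107.4953] side tailtop [163.7474 219.9138]
0.01 20 top [352.737  171.1696] bot [341.54   233.6792] tailtop [198.6096 100.0152] side tailtop [164.5879 210.6365]
0.01 25 top [355.5035 176.7025] bot [337.5213 234.3049] tailtop [200.3462  93.0001] side tailtop [165.1834 200.7428]
0.01 30 top [357.8305 182.1911] bot [333.2633 234.49  ] tailtop [202.8861  86.5138] side tailtop [165.5255 190.3248]
0.01 35 top [359.7025 187.5902] bot [328.7977 234.2371] tailtop [206.227   80.6188] side tailtop [165.6089 179.4826]
0.02 15 top [347.4014 155.5402] bot [343.2373 223.5454] tailtop [194.6287  97.5284] side tailtop [165.8126 213.8787]
0.02 20 top [350.6153 161.1347] bot [339.4716 224.651 ] tailtop [195.5505  89.9267] side tailtop [166.668  204.5059]
0.02 25 top [353.4069 166.7341] bot [335.4337 225.3112] tailtop [197.2764  82.7907] side tailtop [167.275  194.5158]
0.02 30 top [355.7564 172.2912] bot [331.1546 225.5258] tailtop [199.8109  76.1856] side tailtop [167.6251 184.0017]
0.02 35 top [357.6481 177.7601] bot [326.6663 225.2974] tailtop [203.1521  70.1747] side tailtop [167.7128 173.0647]
```

Handle tail rests on the oranges. The head axis runs (352,188) to (333,245) in the scene crop and the tail is at (205,100), which together match a tilt of about 25° (within 5° of the pin). Tightening the grip and carrying it to pin B.

Emit:
play_rows([
  [0, 0, 0, 0, 10],
  [0, 0, 0, 0, 10],
  [0, 0, 0, 0, 10],
  [0, 0, -0.046, 0, 10],
  [0, 0, -0.046, 0, 10],
], squeeze=120)

```text
time: 14.98
tool_pos: [0.7176, -0.2457, 0.184]
tcp_rot: [-2.437, -1.971, 0.005]
wrist_force: [0.9, -0.5, -3.5]
width: 0.217
```

Emit:
play_rows([
  [0, 0, -0.046, 0, 10],
  [0, 0, -0.046, 0, 10],
  [0, 0, 0, -0.0275, 10],
  [0, 0, 0, -0.0275, 10],
  [0, 0, 0, -0.0275, 10],
])

```text
time: 15.6
tool_pos: [0.7186, -0.246, 0.2763]
tcp_rot: [-1.844, -2.536, 0.0]
wrist_force: [0.0, 0.1, -2.9]
width: 0.218
```

Emit:
play_rows([
  [0, 0, 0, -0.0275, 10],
  [0, 0, 0, -0.0275, 10],
  [0, 0, 0, -0.0275, 10],
  [0, 0, 0, -0.0275, 10],
  [0, 0, 0, -0.0275, 10],
])

```text
time: 16.23
tool_pos: [0.7186, -0.246, 0.276]
tcp_rot: [-0.613, -3.076, -0.004]
wrist_force: [-0.5, -0.8, -2.7]
width: 0.216
```

Emit:
play_rows([
  [0, 0, 0, -0.0275, 10],
  [0, 0, 0, -0.0275, 10],
  [0.0137, 0.047, 0, 0, 10],
  [0.0137, 0.047, 0, 0, 10],
  [0.0137, 0.047, 0, 0, 10],
])

```text
time: 16.85
tool_pos: [0.6845, -0.102, 0.2762]
tcp_rot: [-0.085, -3.135, -0.004]
wrist_force: [-0.6, -0.0, -2.2]
width: 0.216
```

Emit:
play_rows([
  [0.0137, 0.047, 0, 0, 10],
  [0.0137, 0.047, 0, 0, 10],
  [0.0137, 0.047, 0, 0, 10],
  [0.0137, 0.047, 0, 0, 10],
  [0.0137, 0.047, 0, 0, 10],
])

```text
time: 17.48
tool_pos: [0.6284, 0.1361, 0.2767]
tcp_rot: [-0.084, -3.135, -0.001]
wrist_force: [0.9, -0.3, -2.0]
width: 0.21
```

Emit:
play_rows([
  [0.0137, 0.047, 0, 0, 10],
  [0.0137, 0.047, 0, 0, 10],
  [0.0137, 0.047, 0, 0, 10],
  [0.0137, 0.047, 0, 0, 10],
  [0, 0, 0, 0, 10],
])

```text
time: 18.1
tool_pos: [0.5829, 0.3283, 0.2764]
tcp_rot: [-0.077, -3.135, 0.0]
wrist_force: [0.4, -1.1, -3.8]
width: 0.216
```

Run:
```python
from h import *
s=read_state();p=s["tool_pos"];R=cv2.Rodrigues(s["tcp_rot"])[0];u=R[:,0];z=np.array([0,0,1.])
print(p,u,s["wrist_force"],s["q"],s["time"]);rim()
d=read_camera("side")[:,:,::-1];w=read_camera("wrist")[:,:,::-1]
x0,y0,W,H=190,20,160,150
toD=lambda q:(np.array(q)-[x0,y0])*400/W
G=p+[0,0,.0185]
for a in(15,20,25,30,35):
    c,n=np.cos(np.radians(a)),np.sin(np.radians(a));A=n*u+c*z;X=c*u-n*z;Hd=G+.046*X
    print(a,"top",toD(proj("side",Hd+.04*A)),"bot",toD(proj("side",Hd-.04*A)),"tail",toD(proj("side",G-.107*X)))
cv2.imwrite("pics/b1.png",np.hstack([cv2.resize(d[y0:y0+H,x0:x0+W],(400,375)),cv2.resize(w,(400,300))[:375] if 0 else cv2.copyMakeBorder(cv2.resize(w,(400,300)),0,75,0,0,cv2.BORDER_CONSTANT)]))
```

```text
[0.5829 0.3283 0.2764] [-0.9988  0.0492  0.0055] [ 0.4044 -1.0598 -3.7886] [ 0.4744  0.2329  1.5595  0.0026  1.354  -1.0477] 18.1
[0.5837 0.3263 0.2766] [ 0.3513 -0.4787 -2.9911] 0.21677056336451844 18.15
250 [ 94 218 345]
262 [ 94 219 346]
272 [ 96 217 344]
15 top [ 60.0928 105.6055] bot [ 80.577  156.9492] tail [187.8634  89.9207]
20 top [ 58.6317 109.3248] bot [ 84.2366 158.3354] tail [185.7915  83.745 ]
25 top [ 57.5428 113.1012] bot [ 88.0403 159.4278] tail [183.0772  77.7751]
30 top [ 56.8316 116.9039] bot [ 91.9607 160.2204] tail [179.7314  72.0622]
35 top [ 56.5005 120.7027] bot [ 95.9701 160.7094] tail [175.7709  66.6568]
```

View pics/b1.png

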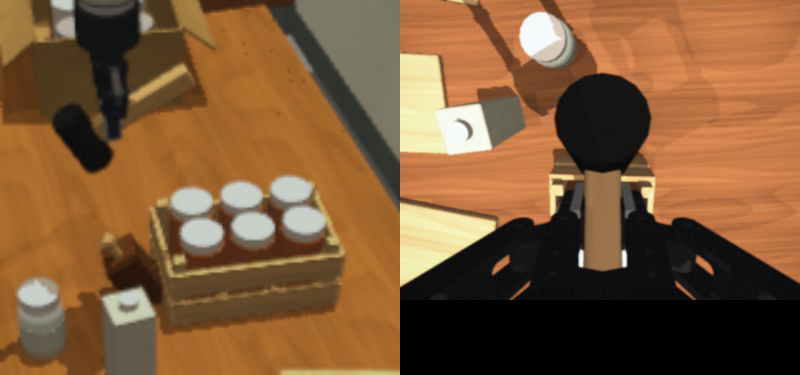

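Run:
```python
from h import *
from scipy.optimize import least_squares
s=read_state();p=s["tool_pos"];R=cv2.Rodrigues(s["tcp_rot"])[0];i=camera_info("wrist");u=R[:,0];z=-R[:,2]
def P(a,d,x,zz,h=0):
    c,n=np.cos(a),np.sin(a);x=x+d;return p+(x*c+zz*n)*u+(.0185+h-x*n+zz*c)*z
f=lambda a,d,h=0:np.array([proj("w",P(a,d,.022,.04,h),i)[1],proj("w",P(a,d,-.022,.04,h),i)[1]])
print("level d",[ (d,f(0,d)) for d in(.044,.048,.052)])
for h in(-.004,0,.004):
  r=least_squares(lambda v:f(v[0],v[1]/10,h)-[94,218.5],[.4,.4]);print(h,np.degrees(r.x[0]),r.x[1]/10,r.fun)
I=camera_info("side")
for a in(20,25,30):
  for d in(.036,.041,.046):
    q=[(proj("s",X,I)-[190,20])*2.5 for X in(P(np.radians(a),d,0,.04),P(np.radians(a),d,0,-.04),P(np.radians(a),d,-.153,0))]
    print(a,d,*q)
# side mask of head: darkest pixels
im=read_camera("side");sub=im[20:95,205:238].astype(int).sum(2)<110
n,l,st,ce=cv2.connectedComponentsWithStats(sub.astype(np.uint8))
for k in range(1,n):
    if st[k,4]>60:
        ys,xs=np.where(l==k);m=np.c_[xs,ys].astype(np.float32);print(st[k],cv2.minAreaRect(m),(ce[k]+[205-190,0])*2.5)
```

```text
level d [(0.044, array([120.4582, 270.9553])), (0.048, array([104.5274, 258.9026])), (0.052, array([ 88.1541, 246.5595]))]
-0.004 24.2851813091636 0.040160590391898995 [0. 0.]
0 27.20351132115318 0.03963450124366833 [-0. -0.]
0.004 29.884737071279012 0.03931416661051391 [-0. -0.]
20 0.036 [ 68.5068 106.7944] [ 93.5811 156.1536] [196.1074  81.1622]
20 0.041 [ 64.73   108.4842] [ 89.966  157.7429] [192.3031  82.8492]
20 0.046 [ 60.957  110.1724] [ 86.3543 159.3307] [188.5025  84.5344]
25 0.036 [ 67.0598 110.0468] [ 97.0898 156.758 ] [193.2071  74.5822]
25 0.041 [ 63.4508 112.0044] [ 93.6219 158.5942] [189.5067  76.5648]
25 0.046 [ 59.8473 113.9591] [ 90.1589 160.4278] [185.8119  78.5445]
30 0.036 [ 65.9364 113.3625] [100.6707 157.0907] [189.6083  68.2782]
30 0.041 [ 62.5227 115.5696] [ 97.3732 159.1595] [186.0441  70.5476]
30 0.046 [ 59.1158 117.7724] [ 94.0821 161.2244] [182.487   72.8124]
[ 15   0  18  56 498] ((23.5, 27.5), (55.0, 17.0), 90.0) [101.3655  57.7861]
[  6  42  24  27 348] ((17.749998092651367, 54.75), (28.596920013427734, 13.368478775024414), 54.46232223510742) [ 81.6236 136.8606]
```

Side blob and wrist fit agree on a tilt of about 27°, with the head 39 mm ahead of the grip and the handle aligned with crate B. Approaching along the pin axis.

Emit:
play_rows([
  [0.016, 0, 0.05, 0, 10],
  [0, 0, 0.05, 0, 10],
  [0, 0, 0, 0, 10],
  [-0.0055, 0, 0.0095, 0, 10],
  [-0.0055, 0, 0.0095, 0, 10],
])

```text
time: 18.92
tool_pos: [0.5836, 0.3258, 0.1632]
tcp_rot: [0.085, 3.135, 0.004]
wrist_force: [-0.1, 0.2, -2.3]
width: 0.211
```

Emit:
play_rows([
  [-0.0055, 0, 0.0095, 0, 10],
  [0, 0, 0, 0, 10],
  [0, 0, 0, 0, 10],
])

```text
time: 19.3
tool_pos: [0.5864, 0.3251, 0.151]
tcp_rot: [0.084, 3.14, 0.0]
wrist_force: [0.9, 1.2, -3.5]
width: 0.215
```

Run:
```python
from h import *
s=read_state();print(s["tool_pos"],s["wrist_force"])
d=read_camera("side")[:,:,::-1];sc=read_camera("scene")[:,:,::-1]
cv2.imwrite("pics/b2.png",np.hstack([cv2.resize(d[75:150,195:270],(400,400),interpolation=cv2.INTER_CUBIC),cv2.resize(sc[135:235,330:430],(400,400),interpolation=cv2.INTER_CUBIC)]))
```

```text
[0.5864 0.3251 0.151 ] [ 0.8921  1.1981 -3.5439]
```

View pics/b2.png

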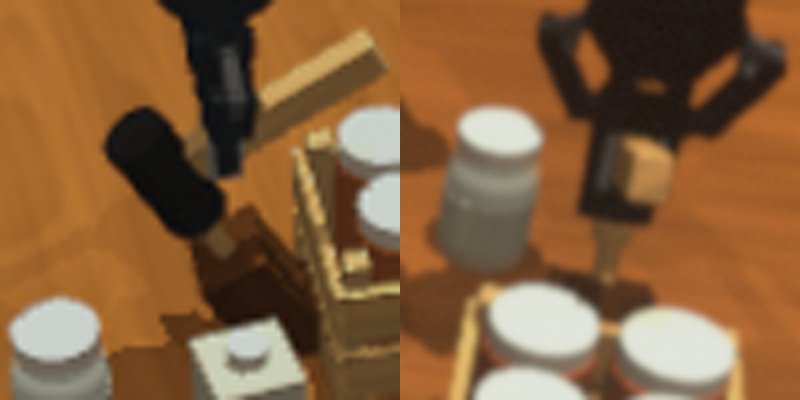

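Clean alignment: in the side crop the head's axis, (135,125) to (200,220), runs on into the pin at (218,238). Driving it.

Emit:
play_rows([
  [-0.001, 0, 0.007, 0, 10],
  [-0.002, 0, 0.006, 0, 10],
  [-0.003, 0, 0.005, 0, 10],
  [-0.003, 0, 0.005, 0, 10],
  [-0.002, 0, 0.003, 0, 10],
])

```text
time: 20.02
tool_pos: [0.5983, 0.3248, 0.1271]
tcp_rot: [0.084, 3.138, 0.002]
wrist_force: [-2.3, -1.8, 8.2]
width: 0.215
```

Emit:
play_rows([
  [-0.0015, 0, 0.003, 0, 10],
  [-0.0015, 0, 0.003, 0, 10],
  [0, 0, 0, 0, 10],
])

```text
time: 20.4
tool_pos: [0.5998, 0.3249, 0.1254]
tcp_rot: [-0.084, -3.14, -0.002]
wrist_force: [-12.7, -3.9, 26.4]
width: 0.215
```

```bash
python3 -c "
from h import *
rim()"
```

```text
[0.5998 0.3248 0.1254] [-12.0161  -4.8052  26.5087] 0.21346553208734606 20.45
250 [ 95 218 346]
262 [ 94 219 347]
272 [ 96 217 345]
```

Emit:
play_rows([
  [-0.001, 0, 0.002, 0, 10],
  [-0.001, 0, 0.002, 0, 10],
  [0, 0, 0, 0, 10],
])

```text
time: 20.82
tool_pos: [0.6028, 0.3249, 0.1244]
tcp_rot: [0.083, 3.138, 0.003]
wrist_force: [-15.1, -6.0, 36.4]
width: 0.214
```

```bash
python3 -c "
from h import *
rim();im=read_camera('side');cv2.imwrite('pics/b3.png',cv2.resize(im[75:150,195:270,::-1],(500,500),interpolation=cv2.INTER_CUBIC))"
```

```text
[0.6028 0.3249 0.1243] [-14.3144  -6.5613  35.9224] 0.2135674993626777 20.875
250 [ 94 218 346]
262 [ 93 219 347]
272 [ 95 217 345]
```

The viewer's limit is reached, so I'll go on with numbers. Pin B stopped at 39 N with the tilt unchanged. Retracting along the axis and going back over the board.

Emit:
play_rows([
  [0.02, 0, -0.034, 0, 10],
  [0, 0, -0.045, 0, 10],
  [0, 0, -0.045, 0, 10],
  [0, 0, -0.035, 0, 10],
  [-0.001, -0.048, 0, 0, 10],
])

```text
time: 21.55
tool_pos: [0.5829, 0.2802, 0.2784]
tcp_rot: [0.078, 3.133, 0.008]
wrist_force: [1.2, -1.4, -3.6]
width: 0.213
```

Emit:
play_rows([
  [-0.001, -0.048, 0, 0, 10],
  [-0.001, -0.048, 0, 0, 10],
  [-0.001, -0.048, 0, 0, 10],
  [-0.001, -0.048, 0, 0, 10],
  [-0.002, -0.048, 0, 0, 10],
])

```text
time: 22.18
tool_pos: [0.5735, 0.0358, 0.2733]
tcp_rot: [-0.083, -3.14, -0.0]
wrist_force: [1.3, 0.1, -3.4]
width: 0.217
```

Emit:
play_rows([
  [-0.002, -0.048, 0, 0, 10],
  [0, 0, 0, 0, 10],
  [0, 0, 0, 0, 10],
])

```text
time: 22.55
tool_pos: [0.5732, -0.0106, 0.2734]
tcp_rot: [-0.085, -3.14, -0.001]
wrist_force: [0.2, 0.8, -3.3]
width: 0.214
```

Run:
```python
from h import *
rim()
# pins: pale tops in side & scene (before vs now): centroid of pale pixels
for n,old,A,B in(("side","pics/side0.png",(280,278,298,298),(222,108,244,130)),("scene","pics/scene0.png",(128,150,150,170),(372,184,394,205))):
    new=read_camera(n)[:,:,::-1];o=cv2.imread(old)
    for nm,(x0,y0,x1,y1) in(("A",A),("B",B)):
        for t,im in(("old",o),("new",new)):
            c=im[y0:y1,x0:x1].astype(int);m=(c[:,:,2]>150)&(c[:,:,1]>110)&(c[:,:,0]>60)&(c[:,:,0]<c[:,:,2]-30)&(c[:,:,2]-c[:,:,1]<70)
            ys,xs=np.where(m);print(n,nm,t,m.sum(),xs.mean()+x0 if len(xs) else 0,ys.mean()+y0 if len(ys) else 0)
x=np.array([.977,-.21,0]);
for nm,P in(("A",[(.556,-.329,.1067+.003*0),(.556,-.329,.089)]),("B",[(.574,.325,.1012),(.5817,.3248,.0878)])):
    print(nm,[(proj("side",q),proj("scene",q)) for q in P])
```

```text
[ 0.5733 -0.0101  0.2735] [ 0.448   0.3453 -3.439 ] 0.21783293764257392 22.6
250 [ 93 218 345]
262 [ 93 220 346]
272 [ 95 217 344]
side A old 69 287.1014492753623 287.3478260869565
side A new 67 286.74626865671644 290.82089552238807
side B old 30 232.1 115.56666666666666
side B new 24 235.70833333333334 119.95833333333333
scene A old 44 136.97727272727272 157.61363636363637
scene A new 33 138.3939393939394 163.06060606060606
scene B old 59 382.49152542372883 196.4915254237288
scene B new 32 381.1875 202.03125
A [(array([286.8136, 286.7502]), array([137.2535, 157.548 ])), (array([286.3714, 290.0587]), array([138.4789, 162.9086]))]
B [(array([232.0219, 117.4233]), array([381.9772, 193.5784])), (array([234.3547, 120.0733]), array([380.9305, 199.8565]))]
```

Both pins now show where the home position projects: A at (286.7,290.8) against (286.4,290.1), B at (235.7,120.0) against (234.4,120.1). Lowering onto the board and righting the mallet by pressing its front edge with a light grip.

Emit:
play_rows([
  [0, 0, 0.05, 0, 10],
  [0, 0, 0.05, 0, 10],
  [0, 0, 0.05, 0, 10],
  [0, 0, 0.05, 0, 10],
  [0, 0, 0.008, 0, 10],
])

```text
time: 23.32
tool_pos: [0.5694, -0.0094, 0.0615]
tcp_rot: [-0.081, -3.131, -0.001]
wrist_force: [-0.7, -0.2, -2.9]
width: 0.215
```

Emit:
play_rows([
  [0, 0, 0, 0, 10],
  [0, 0, 0, 0, 10],
  [0, 0, 0.004, 0, 10],
  [0, 0, 0.004, 0, 10],
  [0, 0, 0, 0, 10],
], squeeze=20)

```text
time: 23.95
tool_pos: [0.5731, -0.0109, 0.0576]
tcp_rot: [-0.084, -3.14, -0.0]
wrist_force: [-0.1, 0.5, -2.3]
width: 0.213
```

Emit:
play_rows([
  [0, 0, 0.004, 0, 10],
  [0, 0, 0.004, 0, 10],
  [0, 0, 0.004, 0, 10],
  [0, 0, 0, 0, 10],
])

```text
time: 24.45
tool_pos: [0.5798, -0.0114, 0.0524]
tcp_rot: [0.083, 3.128, -0.001]
wrist_force: [0.9, -0.4, 20.8]
width: 0.215
```

```bash
python3 -c "
from h import *
rim()"
```

```text
[ 0.5798 -0.0114  0.0524] [ 0.4164 -1.1096 21.093 ] 0.21268787530400055 24.5
250 [ 95 224 345]
262 [ 94 225 346]
272 [ 96 223 344]
```

Emit:
play_rows([
  [0, 0, 0.004, 0, 10],
  [0, 0, 0.003, 0, 10],
  [0, 0, 0, 0, 10],
], squeeze=20)

```text
time: 24.88
tool_pos: [0.5847, -0.0117, 0.0479]
tcp_rot: [0.083, 3.118, -0.001]
wrist_force: [6.4, -0.4, 22.3]
width: 0.213
```

```bash
python3 -c "
from h import *
rim()"
```

```text
[ 0.5847 -0.0117  0.0479] [ 6.3385 -0.025  23.0017] 0.21113151864187693 24.925
250 [100 236 346]
262 [ 99 237 347]
272 [101 235 345]
```

Emit:
play_rows([
  [0, 0, 0.003, 0, 10],
  [0, 0, 0.003, 0, 10],
  [0, 0, 0, 0, 10],
])

```text
time: 25.3
tool_pos: [0.5871, -0.0117, 0.0438]
tcp_rot: [0.084, 3.114, -0.001]
wrist_force: [8.3, -0.3, 28.2]
width: 0.215
```

```bash
python3 -c "
from h import *
rim()"
```

```text
[ 0.5871 -0.0117  0.0438] [ 9.4254 -0.9981 28.4137] 0.2107090487892669 25.35
250 [107 247 346]
262 [105 248 347]
272 [107 246 345]
```

Emit:
play_rows([
  [-0.004, 0, 0.002, 0, 10],
  [-0.004, 0, 0.002, 0, 10],
  [0, 0, 0.002, 0, 10],
  [0, 0, 0, 0, 10],
])

```text
time: 25.85
tool_pos: [0.5925, -0.0119, 0.0362]
tcp_rot: [0.084, 3.12, -0.001]
wrist_force: [5.2, -0.2, 26.6]
width: 0.215
```

```bash
python3 -c "
from h import *
rim()"
```

```text
[ 0.5925 -0.0119  0.0362] [ 6.2648  0.4619 27.3173] 0.2147711220261164 25.9
250 [120 266 346]
262 [119 267 347]
272 [121 266 345]
```

Emit:
play_rows([
  [-0.004, 0, 0.002, 0, 10],
  [0, 0, 0.002, 0, 10],
  [0, 0, 0.002, 0, 10],
  [0, 0, 0, 0, 10],
])

```text
time: 26.4
tool_pos: [0.5955, -0.012, 0.0317]
tcp_rot: [0.084, 3.122, -0.001]
wrist_force: [-0.9, 1.2, 39.1]
width: 0.219
```

```bash
python3 -c "
from h import *
rim()"
```

```text
[ 0.5955 -0.012   0.0317] [-0.7271  1.1189 38.8709] 0.21595332209218915 26.45
250 [115 278 346]
262 [113 279 347]
272 [115 277 345]
```

Flat now (force jump, rim row 279). Unwinding the load, then opening and backing up.

Emit:
play_rows([
  [-0.005, 0, -0.005, 0, 10],
  [-0.005, 0, -0.005, 0, 10],
  [0, 0, 0, 0, 10],
])

```text
time: 26.82
tool_pos: [0.5971, -0.0122, 0.0318]
tcp_rot: [0.084, 3.137, -0.0]
wrist_force: [0.4, -0.9, 6.3]
width: 0.215
```

Emit:
play_rows([
  [0, 0, 0, 0, 30],
  [0, 0, 0, 0, 50],
  [0, 0, 0, 0, 85],
  [0, 0, 0, 0, 85],
  [0, 0, 0, 0, 85],
])

```text
time: 27.45
tool_pos: [0.5953, -0.012, 0.0307]
tcp_rot: [-0.084, -3.14, 0.0]
wrist_force: [0.4, -0.3, 0.0]
width: 0.994
```

```bash
python3 -c "
from h import *
rim()"
```

```text
[ 0.5953 -0.012   0.0307] [-0.4131 -0.0434 -0.2816] 0.9941394198874568 27.5
250 [120 282 346]
262 [118 283 347]
272 [120 281 345]
```

Emit:
play_rows([
  [0, 0, -0.03, 0, 85],
  [0, 0, -0.05, 0, 85],
  [0, 0, -0.05, 0, 85],
  [0, 0, -0.05, 0, 85],
  [0, 0, -0.03, 0, 85],
])

```text
time: 28.12
tool_pos: [0.5965, -0.0121, 0.2445]
tcp_rot: [0.084, 3.136, -0.0]
wrist_force: [0.0, 0.6, -0.3]
width: 0.996
```

Emit:
play_rows([
  [0, 0, 0, 0, 85],
  [0, 0, 0, 0, 85],
  [0, 0, 0, 0, 85],
  [0, 0, 0, 0, 85],
])

```text
time: 28.62
tool_pos: [0.5945, -0.0119, 0.2389]
tcp_rot: [-0.084, -3.137, -0.0]
wrist_force: [-0.2, -0.6, -0.2]
width: 0.996
```

Run:
```python
from h import *
s=read_state();print(s["tool_pos"],s["wrist_force"],s["time"])
i=camera_info("wrist");w=read_camera("wrist").astype(int)
def blobs(im,lim,mn,reg):
    x0,y0,x1,y1=reg;m=(im[y0:y1,x0:x1].sum(2)<lim).astype(np.uint8)
    n,l,st,ce=cv2.connectedComponentsWithStats(m)
    return [(st[k].tolist(),(ce[k]+[x0,y0]).round(1)) for k in range(1,n) if st[k,4]>mn]
print("wrist dark",blobs(w,130,300,(100,40,420,240)))
h=np.array([.5563,-.0102])
print("pred headtop",proj("w",[*h,.092],i),"headbot",proj("w",[*h,.012],i))
for n,r in(("side",(225,160,300,240)),("scene",(215,150,300,225))):
    print(n,blobs(read_camera(n).astype(int),120,60,r),"pred mid",proj(n,[*h,.052]),"top",proj(n,[*h,.092]),"bot",proj(n,[*h,.012]))
# bystanders: image difference old/new in small windows
for n,W in(("side",{"bottle":(248,208,272,260),"can":(222,255,252,296),"jar":(194,130,218,166)}),("scene",{"bottle":(188,130,214,196),"can":(172,138,190,180),"carton":(302,163,330,222),"jar":(340,160,368,202)})):
    o=cv2.imread(f"pics/{n}0.png").astype(int);m=read_camera(n)[:,:,::-1].astype(int)
    for k,(a,b,c,d) in W.items(): print(n,k,np.abs(o-m)[b:d,a:c].mean().round(2))
```

```text
[ 0.5945 -0.0119  0.2389] [-0.1921 -0.6181 -0.222 ] 28.625
wrist dark [([137, 70, 45, 49, 1687], array([258.9, 134.4]))]
pred headtop [256.1454 138.0069] headbot [256.7339 130.1203]
side [([22, 29, 14, 26, 286], array([253. , 201.1]))] pred mid [252.7832 201.8564] top [252.7925 193.4553] bot [252.7743 209.8645]
scene [([27, 24, 14, 29, 244], array([249.9, 185.2]))] pred mid [249.0702 187.9842] top [248.8036 175.8181] bot [249.3247 199.5935]
side bottle 9.83
side can 1.5
side jar 1.27
scene bottle 3.2
scene can 1.6
scene carton 1.85
scene jar 1.57
```

Run:
```python
from h import *
for n in("side","scene"):
    for im in(cv2.imread(f"pics/{n}0.png"),read_camera(n)[:,:,::-1]):
        r=(slice(200,230),slice(245,280)) if n=="side" else (slice(125,150),slice(185,210))
        c=im[r].astype(int);y,x=np.where((c[...,0]>120)&(c[...,2]<90));print(n,len(x),x.mean(),y.mean())
print(finish_job())
```

```text
side 80 14.95 14.0375
side 78 14.820512820512821 14.025641025641026
scene 38 10.763157894736842 9.868421052631579
scene 38 10.763157894736842 9.868421052631579
the job is handed in; nothing more can be done
None
```

Both pins are knocked home, and the mallet stands upright on the middle board with the fingers clear. I handed the job in at about 29 s of the 61 s allowed; it gave no verdict.

- **Pin A:** I pressed it with the mallet level until it stopped moving, at about 46 N measured at the wrist.
- **Pin B:** The tool cannot tilt, so I gripped lightly and pressed the handle's tail on an orange in crate A to swivel the mallet to about 27°. I re-tightened the grip and pressed along the pin until the force climbed to about 36 N. The mallet's tilt in the jaws did not change.
- **Placing:** I pressed the tilted mallet's front edge onto the board with a light grip until it stood flat, then let go.

**Last checks:**
- **Pins:** Both pin tops sit within about 1.5 px of their home projection in the side camera. In the scene camera pin A agrees. Pin B's crude colour mask sits about 2 px lower, as it also did before the pin moved.
- **Mallet:** The head is about 20 mm from the board's centre. It looked upright in all three cameras, within about 4 px.
- **Bystanders:** The can, carton and jar look unchanged, the carton from the scene camera only. The bottle's picture differed between start and end, so I compared its cap, which is within 0.2 px of where it started.
- **Missing check:** My planned close-up of pin B while it was being pressed was refused at the 12-picture limit, so I judged that pin by force and pixel measurements only.

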